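# Clear the rubble off the storage bench

### The job

Clear the rubbish off the bench: put the broken lump of brick and the splintered timber offcut into the grey scrap bin. The box of fixings and the yellow meter are still good, so leave them where they stand.

Things in the scene. Friction and masses are not known exactly. Their poses are not given: they have to be found in the camera images.
- scrap_bin: Open-topped grey plastic scrap bin, fixed to the bench: outside 180 (its x) x 220 (its y) x 80 mm high, walls and floor 5 mm thick. Origin: centre of its underside, z up.
- timber_offcut: Debris: short offcut of pale timber with a skew saw cut at one end (+x) and a splintered other end (-x). About 79 mm long (its x, from -37 to +42 mm), 44 mm wide (its y), 36 mm high, 50 to 100 g. Its two long side faces (facing its +y and -y) are flat and parallel over the middle 50 mm of its length. Origin: centre of the piece, 18 mm above the bench; z up.
- brick_lump: Debris: broken lump of orange-red brick with a smear of grey mortar on top. About 70 mm long (its x, both ends ragged), 48 mm wide (its y), 40 mm high, 120 to 260 g. Its two side faces (facing its +y and -y) are flat and parallel over the middle 36 mm of its length. Origin: centre of the lump, 20 mm above the bench; z up.
- fixings_carton: Bystander: small brown cardboard carton with a pale tape band and a blue end label, 70 (its x) x 48 (its y) x 40 mm high, loose. Origin: centre of its underside. Leave where it is.
- meter_case: Bystander: yellow electrical meter with a black face and a grey dial, 110 (its x) x 85 (its y) x 54 mm high, loose. Origin: centre of its underside. Leave where it is.

How it is judged:
At the end, for the whole second after the job is handed in: Timber offcut and brick lump both lie inside the scrap bin at rest (each centre within the bin's inner walls and below its rim), the carton and the meter no more than 30 mm from where they stood (x of timber_offcut in the frame of scrap_bin between -0.085 and 0.085 m and y of timber_offcut in the frame of scrap_bin between -0.105 and 0.105 m and z of timber_offcut in the frame of scrap_bin between 0 and 0.08 m and linear speed of each of timber_offcut, brick_lump below 0.03 m/s and x of brick_lump in the frame of scrap_bin between -0.085 and 0.085 m and y of brick_lump in the frame of scrap_bin between -0.105 and 0.105 m and z of brick_lump in the frame of scrap_bin between 0 and 0.08 m and distance of each of fixings_carton, meter_case from where it was at the start of the episode below 0.03 m); the robot touches nothing.
It fails at once if the carton of fixings is shifted by more than 30 mm (distance of fixings_carton from where it was at the start of the episode above 0.03 m).
It fails at once if the yellow meter is shifted by more than 30 mm (distance of meter_case from where it was at the start of the episode above 0.03 m).
It also fails if it takes over 56 s, if anything falls off the work surface, if the arm or the gripper's body presses on something with over 40 N, if the wrist force passes 120 N, or if a joint passes its speed limit or range.

### The arm

A 6-joint arm with a two-finger parallel gripper is mounted at the origin on the work surface. World frame = base frame: x ahead of the robot, y to its left, z up, the work surface at z = 0. Lengths are in m, angles in rad, forces in N, time in s.
With the tool pointing down it reaches from about 0.25 to 0.8 m from the base axis. Payload 8.5 kg.
Tool frame: the origin (TCP) lies at the centre of the arm's flange, where the gripper is bolted on; the fingertips stand 173 mm ahead of it and the grasp point (between the pads) lies ctrl.grip_point_offset ahead of it (ctrl.grip_point_offset is the distance from the TCP to the grasp point, in m); z points along the fingers, y is the direction in which the jaws open and shut (so a half turn about z gives the same grasp; the last joint's range is limited). The gripper opens to 85 mm and grips with 20 to 120 N. Pads are 22 mm wide; open, the fingers measure 114 mm over their backs; the gripper's body (76 mm by 85 mm) begins 54 mm behind the grasp point. The pads swing forward as they close: fully open they stand 13 mm farther back than shut.
Start: joints at [1.222, 0.238, -0.013, 1.319, 0, 1.571], TCP at [0.179, 0.493, 0.405] pointing down, gripper open.
Joint ranges: [-2.66, 2.66], [-1.03, 1.9], [-1.14, 1.46], [-1.82, 2.27], [-1.45, 1.34], [-3.14, 3.14]. Speed limits (rad/s): [2.22, 2.22, 2.79, 3.14, 3.14, 3.14].

### API

Orientations are given as a unit quaternion [w, x, y, z].
In Python, from bench import ctrl gives the robot as it stands.
- The arm moves only by the tool carry_out, never from a script. Its argument "motion" is a list of rows, each a list of 7 numbers: the shift along the tool's x, y, z as a fraction of full scale, then the turn, a rotation vector about the tool's x, y, z as a fraction of full scale, then the closure, from -1 (fully open) to 1 (shut). In form: [[tx, ty, tz, wx, wy, wz, gripper], ...]. A call has 1 to 10 rows; each row shifts and turns the commanded pose from where the row before left it, along the tool's axes as they then stand; what a row does not reach is not made up. Full scale, the value 1, is 0.4 m for a shift and 0.1 rad for a turn. A row lasts 1/12 s, in which the tool goes at most 41.7 mm and 7.16 degrees, less where a joint would pass 70% of its speed; a pose out of reach is approached as far as the arm can. A call with a number of a shift or a turn outside -1 to 1 is refused whole. A call with a gripper value outside its range is refused whole. The fingers move at their own pace and stop on an object; the grip force is fixed at half the most. Time passes only in rows, so rows that do not move let the fingers close. It gives the time, the measured TCP pose, the force and the opening at its end, in the units of the state.
- ctrl.observe(): the state, without advancing time (a new reading comes with each control period).
- ctrl.get_image(name): name is "scene" or "side" or "wrist"; returns a dict with "image" (400x640x3 uint8, blue, green, red), "depth" (400x640 float32, m along the optical axis (not along the pixel's ray), 0 where there is no reading), "intrinsics" (3x3 intrinsics, pixels), "R" (3x3) and "t" (3): a world point X has camera coordinates R X + t. Camera axes: x right, y down, z forward; pixel columns grow to the right and rows downward; lengths in m; the calibration is good to about 2 mm. The wrist camera is an equidistant fisheye: a pixel r from the principal point sees the ray r / f radians off the axis. A picture is of the moment at which its call begins.
- ctrl.sign_off(): hands the job in, once; it reports no verdict.
The state is a dict: "time": time; "qpos": joint angles; "qvel": joint speeds; "joint_efforts": joint torques, N m; "position": TCP position; "eef_rot": TCP orientation; "force": force on the tool from outside, world axes, zero at the start; "wrist_torque": the same for the moment, N m; "opening": opening from 0.0 (shut) to 1.0 (fully open).
Only numpy, scipy, OpenCV 4.12 (cv2) and the standard library are available. Lean on these libraries where they do the work, as an engineer would, in place of code of your own. Each camera call takes 0.05 s, during which the arm holds its last target.

## Working session

There is one attempt and no reset: what is moved stays moved. The work goes in short steps, Python scripts to look and compute and a tool call to move; the robot and the scene stay as the last step left them, time stands still between calls to the robot, and variables do not carry over. Pictures are saved under pics/ and viewed, and the job is handed in when it is done.

Besides the shell and the picture viewer there is one more tool, called after "Call:" as a command line: name --pt "numbers of a row" for each row, then --argument value for the rest. carry_out: Moves the arm, as the interface text tells. Its arguments: {"type":"object","properties":{"motion":{"type":"array","items":{"type":"array","items":{"type":"number"}}}},"required":["motion"]}

```bash
mkdir -p pics; ls; python3 - <<'E'
from bench import ctrl
import cv2
s=ctrl.observe(); print(s, ctrl.grip_point_offset)
for n in ("scene","side","wrist"):
    d=ctrl.get_image(n); cv2.imwrite(f"pics/{n}0.png",d["image"]); print(n,d["intrinsics"],d["R"],d["t"])
E
```

```text
pics
{'time': 0.0, 'qpos': array([ 1.22201280e+00,  2.38776295e-01, -1.42300330e-02,  1.31918743e+00,
       -1.94874190e-05,  1.57076037e+00]), 'qvel': array([ 0.00045487, -0.0001661 ,  0.00051746, -0.00010863, -0.00042958,
        0.00099798]), 'joint_efforts': array([-1.13825710e-03, -5.38791919e+01,  3.46441627e+01,  1.83899759e-02,
       -1.07624694e-04,  1.41098533e-05]), 'position': array([0.17937056, 0.4932422 , 0.40408923]), 'eef_rot': array([-1.11650268e-04,  1.73491402e-01,  9.84835136e-01, -6.89807571e-04]), 'force': array([0.05576761, 0.19458046, 0.23025887]), 'wrist_torque': array([-0.01688409,  0.03951057, -0.02727101]), 'opening': 0.9982195446919088} 0.1547
scene [[383.49863293   0.         320.76800545]
 [  0.         383.49863293 196.37375967]
 [  0.           0.           1.        ]] [[-0.6506191   0.75927773 -0.01386023]
 [ 0.62596717  0.5258742  -0.57586581]
 [-0.42995335 -0.38334534 -0.81742673]] [ 0.36277629 -0.29991605  1.31757262]
side [[366.44321861   0.         319.01046393]
 [  0.         366.44321861 193.16405669]
 [  0.           0.           1.        ]] [[ 0.83580762 -0.54888523  0.01227265]
 [-0.36463337 -0.57167468 -0.73500378]
 [ 0.41044869  0.60984675 -0.67795193]] [-0.45503554  0.24006814  0.68357842]
wrist [[309.70691629   0.         316.37970011]
 [  0.         309.70691629 201.74404415]
 [  0.           0.           1.        ]] [[ 0.34140705  0.93991316 -0.00211642]
 [ 0.89301947 -0.32366972  0.31265658]
 [ 0.29318501 -0.10863317 -0.94986388]] [-0.52450363 -0.03993898  0.38132605]
```

View pics/scene0.png

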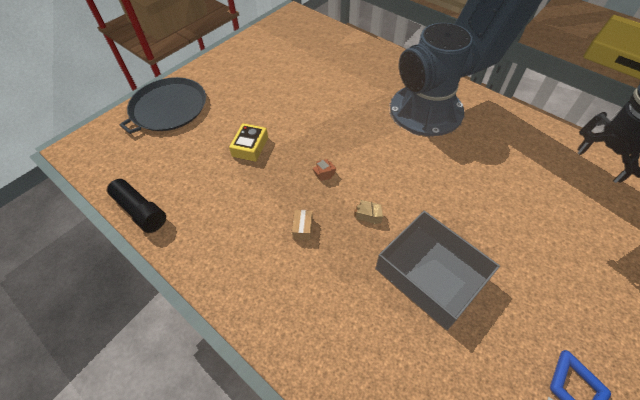

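View pics/side0.png

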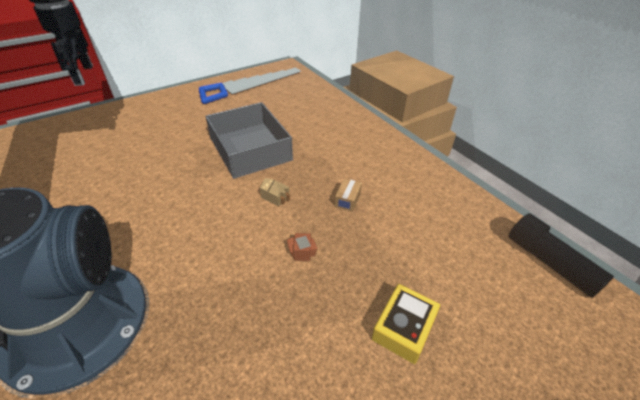

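View pics/wrist0.png

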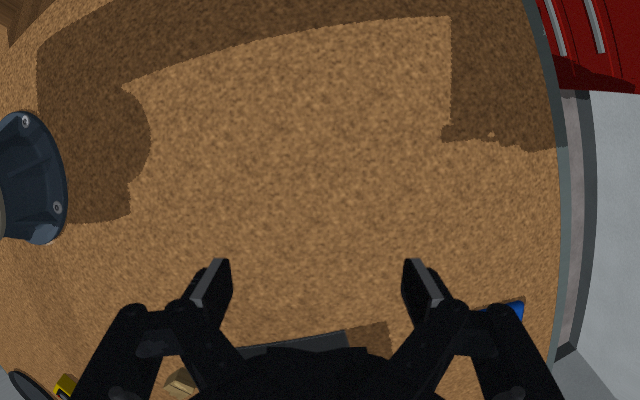

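The scene view shows the brick near (324,170), timber (369,211), carton (303,221), meter (248,142) and bin (437,268). In the side view they are at (302,246), (273,191), (348,194), (407,322) and (249,140). Next I'll turn pixels plus depth into world points.

```bash
cat > h.py <<'E'
from bench import ctrl
import numpy as np, cv2
def cloud(n):
    d=ctrl.get_image(n); K=d["intrinsics"]; z=d["depth"].astype(float)
    v,u=np.mgrid[:400,:640]
    c=np.stack([(u-K[0,2])/K[0,0]*z,(v-K[1,2])/K[1,1]*z,z],-1)
    w=(c-d["t"])@d["R"]   # R^T (c-t)
    return d,w,z>0
E
python3 - <<'E'
from h import *
for n in ("scene","side"):
    d,w,ok=cloud(n)
    m=(ok&(w[...,2]>0.008)&(w[...,2]<0.12)&(w[...,0]>0.15)&(w[...,0]<0.95)&(abs(w[...,1])<0.6)).astype(np.uint8)
    k,L,st,ce=cv2.connectedComponentsWithStats(m)
    print(n)
    for i in range(1,k):
        if st[i,4]<40: continue
        p=w[L==i]; top=p[p[:,2]>np.percentile(p[:,2],97)-0.008]
        r=cv2.minAreaRect((p[:,:2]*1000).astype(np.float32)); rt=cv2.minAreaRect((top[:,:2]*1000).astype(np.float32))
        print(st[i],ce[i].round(),"z97",np.percentile(p[:,2],97).round(3),"all",np.round(r[0]),np.round(r[1]),round(r[2]),"top",np.round(rt[0]),np.round(rt[1]),round(rt[2]))
    K=d["image"]
    c=dict(scene=(260,140,420,250),side=(220,160,380,270))[n]
    cv2.imwrite(f"pics/{n}_crop.png",cv2.resize(K[c[1]:c[3],c[0]:c[2]],None,fx=5,fy=5,interpolation=cv2.INTER_CUBIC))
E
```

```text
scene
[163 102  42  28  87] [185. 120.] z97 0.024 all [ 566. -581.] [ 34. 168.] 89 top [ 566. -581.] [ 34. 168.] 89
[229 123  39  38 992] [248. 141.] z97 0.052 all [ 511. -339.] [113.  86.] 25 top [ 511. -339.] [111.  82.] 26
[313 159  23  21 325] [324. 169.] z97 0.041 all [443. -86.] [49. 64.] 57 top [445. -88.] [49. 49.] 51
[ 106  179   60   54 1529] [136. 206.] z97 0.07 all [ 883. -404.] [ 70. 195.] 0 top [ 881. -368.] [120.  50.] 88
[354 200  29  23 468] [369. 211.] z97 0.037 all [477. 104.] [47. 79.] 25 top [475. 106.] [46. 73.] 25
[292 210  20  30 527] [302. 224.] z97 0.041 all [626.  -8.] [73. 48.] 37 top [626.  -8.] [73. 48.] 37
[ 376  211  124  118 3481] [434. 265.] z97 0.08 all [514. 329.] [221. 183.] 85 top [514. 329.] [221. 182.] 85
side
[ 206  102   88   75 3296] [250. 138.] z97 0.079 all [512. 325.] [227. 181.] 85 top [513. 325.] [225. 181.] 85
[261 179  29  26 544] [275. 191.] z97 0.037 all [474.  99.] [46. 77.] 24 top [473. 101.] [46. 72.] 24
[335 179  27  31 584] [348. 194.] z97 0.041 all [625. -12.] [74. 49.] 35 top [626. -11.] [73. 48.] 37
[ 509  213  105   86 3304] [560. 255.] z97 0.07 all [ 879. -408.] [ 68. 192.] 2 top [ 878. -339.] [51. 50.] 1
[287 233  31  27 618] [302. 246.] z97 0.041 all [440. -92.] [55. 58.] 76 top [441. -91.] [49. 36.] 55
[ 372  284   69   79 3180] [406. 323.] z97 0.053 all [ 508. -344.] [111.  85.] 25 top [ 508. -344.] [109.  83.] 25
```

View pics/scene_crop.png

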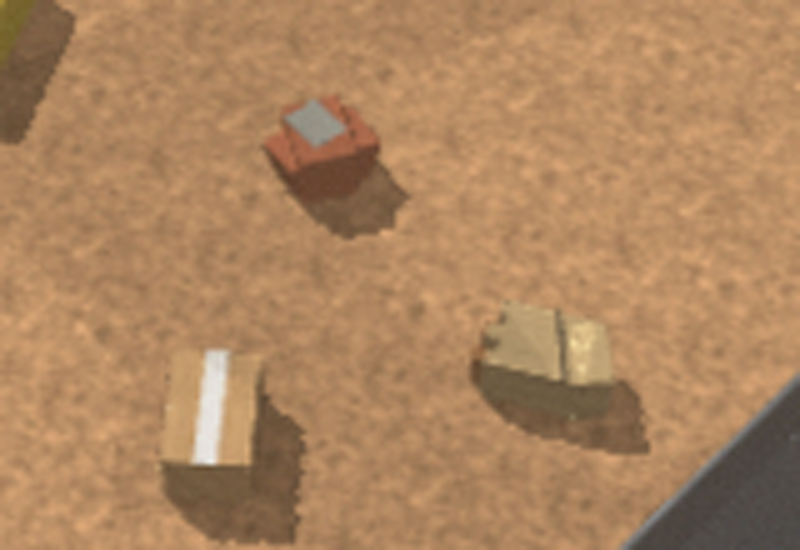

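View pics/side_crop.png

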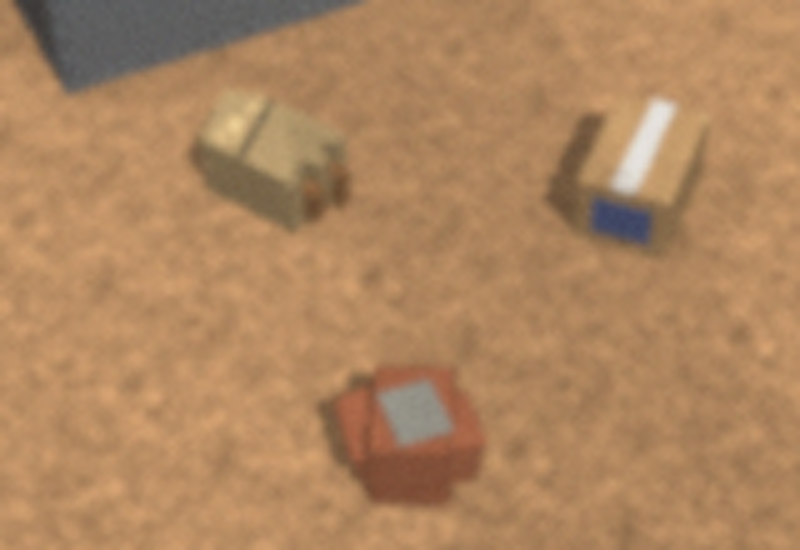

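```bash
python3 - <<'E'
from h import *
P={"brick":[], "timber":[]}
for n in ("scene","side"):
    d,w,ok=cloud(n)
    for k,(cx,cy) in dict(brick=(.442,-.09),timber=(.475,.102)).items():
        m=ok&(w[...,2]>0.006)&(w[...,2]<.06)&(np.hypot(w[...,0]-cx,w[...,1]-cy)<.06)
        P[k].append(w[m])
img=np.full((520,800,3),255,np.uint8)
for j,(k,(cx,cy)) in enumerate(dict(brick=(.442,-.09),timber=(.475,.102)).items()):
    for q,p in enumerate(P[k]):
        for x,y,z in p:
            c=(0,0,int(z*6000) if z<.04 else 255) if q==0 else (min(255,int(z*6000)),0,0)
            cv2.circle(img,(int(400*j+200+(y-cy)*-3500),int(260-(x-cx)*3500)),2,c,-1)
    a=np.vstack(P[k]); 
    for th in range(0,180,5):
        t=np.radians(th); e=a[:,0]*np.cos(t)+a[:,1]*np.sin(t)
        lo,hi=np.percentile(e,[1.5,98.5]); print(k,th,round((hi-lo)*1000,1),end="; ")
    r=cv2.minAreaRect((a[:,:2]*1000).astype(np.float32));print(r)
cv2.imwrite("pics/top1.png",img)
E
```

```text
brick 0 56.2; brick 5 56.8; brick 10 57.5; brick 15 58.0; brick 20 57.8; brick 25 57.4; brick 30 57.2; brick 35 56.7; brick 40 55.7; brick 45 54.5; brick 50 53.1; brick 55 53.0; brick 60 53.2; brick 65 54.4; brick 70 55.6; brick 75 56.4; brick 80 57.2; brick 85 57.7; brick 90 58.3; brick 95 59.0; brick 100 59.2; brick 105 60.0; brick 110 60.9; brick 115 61.7; brick 120 61.5; brick 125 61.3; brick 130 61.1; brick 135 61.2; brick 140 60.5; brick 145 59.4; brick 150 58.1; brick 155 57.1; brick 160 56.3; brick 165 55.9; brick 170 55.3; brick 175 55.6; ((441.9671936035156, -88.6524658203125), (61.52975082397461, 59.5791015625), 73.40953063964844)
timber 0 59.4; timber 5 57.1; timber 10 54.4; timber 15 51.7; timber 20 48.9; timber 25 48.5; timber 30 51.2; timber 35 54.2; timber 40 57.5; timber 45 60.7; timber 50 64.3; timber 55 67.2; timber 60 70.1; timber 65 72.5; timber 70 74.1; timber 75 75.4; timber 80 76.7; timber 85 77.6; timber 90 77.8; timber 95 77.3; timber 100 77.0; timber 105 76.9; timber 110 75.7; timber 115 74.3; timber 120 73.0; timber 125 72.2; timber 130 70.6; timber 135 69.8; timber 140 68.0; timber 145 68.0; timber 150 67.5; timber 155 66.2; timber 160 65.1; timber 165 64.3; timber 170 63.2; timber 175 61.6; ((475.0368347167969, 101.1170883178711), (50.574623107910156, 82.1678695678711), 25.110759735107422)
```

View pics/top1.png

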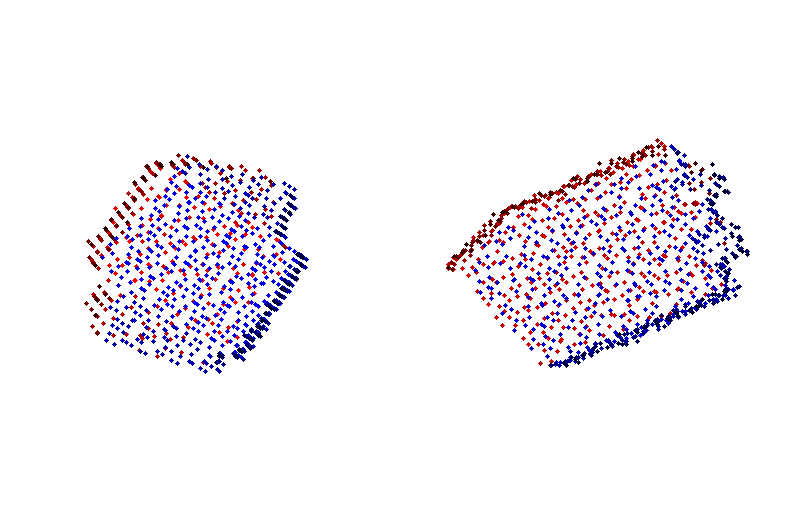

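Timber is at about (0.475, 0.102) with side normals at 25°. The brick is at about (0.442, -0.089) with side normals at 55°. The bin centre is (0.513, 0.327), with its long side at 85°. I'll take the timber first, moving at the present height.

Call:
carry_out --pt "-0.04 -0.026 0 0 0 0 -1" --pt "-0.075 -0.048 0 0 0 0 -1" --pt "-0.075 -0.048 0 0 0 0 -1" --pt "-0.075 -0.048 0 0 0 0 -1" --pt "-0.075 -0.048 0 0 0 0 -1" --pt "-0.075 -0.048 0 0 0 0 -1" --pt "-0.075 -0.048 0 0 0 0 -1" --pt "-0.075 -0.048 0 0 0 0 -1" --pt "-0.075 -0.048 0 0 0 0 -1" --pt "-0.075 -0.048 0 0 0 0 -1"

```text
time: 1.18
position: [0.3862, 0.2218, 0.4049]
eef_rot: [0.0, 0.173, 0.985, 0.0]
force: [0.5, -0.0, -0.2]
opening: 0.994
```

```bash
cat >> h.py <<'E'
from scipy.spatial.transform import Rotation as Ro
def delta(x,y,z,yaw):
    s=ctrl.observe(); q=s["eef_rot"]; R=Ro.from_quat([q[1],q[2],q[3],q[0]]).as_matrix()
    d=R.T@(np.array([x,y,z])-s["position"])
    # wanted orientation: z down, tool y at yaw (mod 180)
    best=None
    for a in (yaw,yaw+180):
        a=np.radians(a); Y=np.array([np.cos(a),np.sin(a),0]); Z=np.array([0,0,-1.]); X=np.cross(Y,Z)
        r=Ro.from_matrix(R.T@np.stack([X,Y,Z],1)).as_rotvec()
        if best is None or np.linalg.norm(r)<np.linalg.norm(best): best=r
    print("t",round(s["time"],2),"pos",s["position"].round(4),"yaw",np.degrees(np.arctan2(R[1,1],R[0,1])).round(1),"shift frac",(d/.4).round(4),"turn frac",(best/.1).round(3),"open",round(s["opening"],3),"F",s["force"].round(1),"q",s["qpos"].round(2))
E
python3 -c "
from h import *
delta(.475,.102,.28,25)"
```

```text
t 1.18 pos [0.3862 0.2218 0.4049] yaw 70.0 shift frac [-0.3108 -0.2059  0.3124] turn frac [5.000e-03 2.000e-03 7.858e+00] open 0.994 F [ 0.5 -0.  -0.2] q [ 0.52  0.1  -0.18  1.29 -0.    0.87]
```

Call:
carry_out --pt "-0.075 -0.05 0 0 0 0 -1" --pt "-0.075 -0.05 0 0 0 0 -1" --pt "-0.075 -0.05 0 0 0 0 -1" --pt "-0.06 -0.04 0 0 0 0 -1" --pt "0 0 0 0 0 0.8 -1" --pt "0 0 0 0 0 1 -1" --pt "0 0 0 0 0 1 -1" --pt "0 0 0 0 0 1 -1" --pt "0 0 0 0 0 1 -1" --pt "0 0 0 0 0 1 -1"

```text
time: 2.02
position: [0.4668, 0.113, 0.4047]
eef_rot: [0.0, 0.45, 0.893, -0.0]
force: [0.4, 0.2, 0.2]
opening: 1.0
```

Call:
carry_out --pt "0 0 0.05 0 0 1 -1" --pt "0 0 0.08 0 0 1 -1" --pt "0 0 0.08 0 0 0 -1" --pt "0 0 0.06 0 0 0 -1" --pt "0 0 0 0 0 0 -1" --pt "0 0 0 0 0 0 -1"

```text
time: 2.52
position: [0.4664, 0.113, 0.2964]
eef_rot: [-0.001, 0.535, 0.845, -0.001]
force: [0.5, 0.2, 0.9]
opening: 0.997
```

```bash
python3 -c "
from h import *
delta(.475,.102,.179,25)
cv2.imwrite('pics/w1.png',ctrl.get_image('wrist')['image'])"
```

```text
t 2.52 pos [0.4664 0.113  0.2964] yaw 25.3 shift frac [-0.0341  0.0084  0.2934] turn frac [-0.024 -0.004  0.057] open 0.997 F [0.5 0.2 0.9] q [ 0.24  0.23 -0.32  1.03 -0.    1.37]
```

View pics/w1.png

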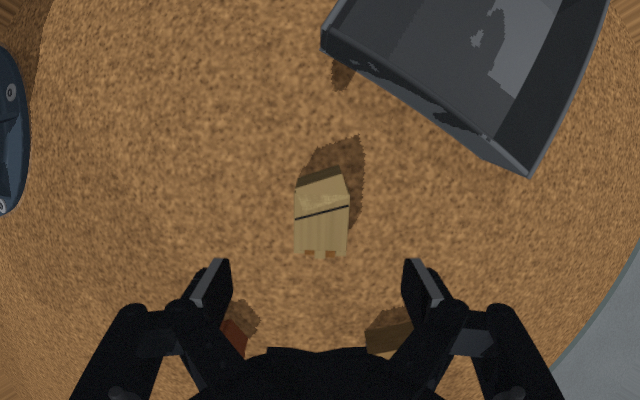

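The timber at (321,215) sits centred between the fingers with its sides parallel to the pads. I'll descend.

Call:
carry_out --pt "-0.034 0.008 0 0 0 0 -1" --pt "0 0 0.05 0 0 0 -1" --pt "0 0 0.07 0 0 0 -1" --pt "0 0 0.07 0 0 0 -1" --pt "0 0 0.05 0 0 0 -1" --pt "0 0 0.03 0 0 0 -1" --pt "0 0 0.015 0 0 0 -1" --pt "0 0 0 0 0 0 -1" --pt "0 0 0 0 0 0 -1"

```text
time: 3.32
position: [0.4763, 0.1023, 0.184]
eef_rot: [0.001, 0.535, 0.845, 0.001]
force: [-0.1, -1.0, 1.4]
opening: 0.999
```

```bash
python3 -c "
from h import *
delta(.475,.102,.179,25)
cv2.imwrite('pics/w2.png',ctrl.get_image('wrist')['image'])"
```

```text
t 3.32 pos [0.4763 0.1023 0.184 ] yaw 25.3 shift frac [ 0.0007 -0.0033  0.0125] turn frac [0.018 0.005 0.057] open 0.999 F [-0.1 -1.   1.4] q [ 0.21  0.36 -0.47  0.74 -0.    1.34]
```

View pics/w2.png

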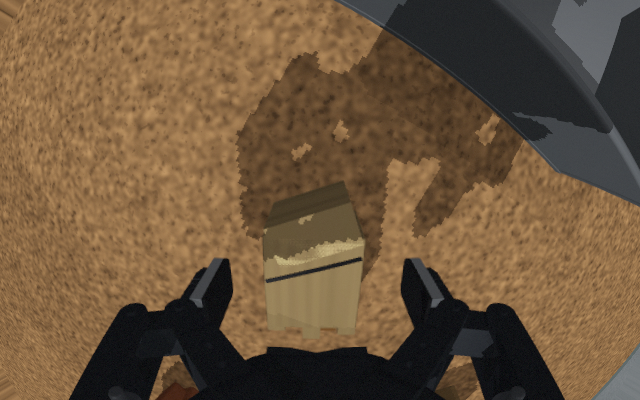

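Both pads straddle the timber (263–363 px wide, pads at 215 and 415). I'll close.

Call:
carry_out --pt "0 0 0.01 0 0 0 1" --pt "0 0 0 0 0 0 1" --pt "0 0 0 0 0 0 1" --pt "0 0 0 0 0 0 1" --pt "0 0 0 0 0 0 1" --pt "0 0 0 0 0 0 1" --pt "0 0 0 0 0 0 1" --pt "0 0 0 0 0 0 1"

```text
time: 4.03
position: [0.4756, 0.1022, 0.1793]
eef_rot: [0.0, 0.535, 0.845, 0.0]
force: [-1.0, -1.3, 6.2]
opening: 0.506
```

Call:
carry_out --pt "0 0 -0.02 0 0 0 1" --pt "0 0 -0.04 0 0 0 1" --pt "0 0 -0.07 0 0 0 1" --pt "0 0 -0.07 0 0 0 1" --pt "0 0 -0.07 0 0 0 1" --pt "0 0 -0.07 0 0 0 1" --pt "0 0 -0.05 0 0 0 1" --pt "0 0 0 0 0 0 1"

```text
time: 4.7
position: [0.4763, 0.1023, 0.3393]
eef_rot: [0.002, 0.535, 0.845, 0.002]
force: [0.5, -1.0, -0.9]
opening: 0.504
```

```bash
python3 -c "
from h import *
delta(.513,.327,.34,85);delta(.513,.275,.34,-5)
cv2.imwrite('pics/w3.png',ctrl.get_image('wrist')['image'])"
```

```text
t 4.7 pos [0.4763 0.1023 0.3393] yaw 25.3 shift frac [ 0.4685  0.3232 -0.0005] turn frac [  0.05    0.048 -10.416] open 0.504 F [ 0.5 -1.  -0.9] q [ 0.21  0.2  -0.23  1.13 -0.    1.34]
t 4.7 pos [0.4763 0.1023 0.3393] yaw 25.3 shift frac [ 0.351   0.2676 -0.0006] turn frac [ 6.700e-02 -2.000e-03  5.292e+00] open 0.504 F [ 0.5 -1.  -0.9] q [ 0.21  0.2  -0.23  1.13 -0.    1.34]
```

View pics/w3.png

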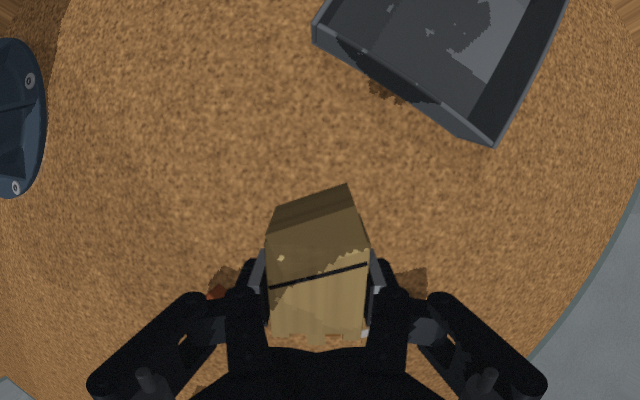

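The timber is held squarely at an opening of 43 mm. I'll move over the -y half of the bin and turn so the jaws lie along the bin's x.

Call:
carry_out --pt "0.03 0.022 0 0 0 0 1" --pt "0.06 0.043 0 0 0 0 1" --pt "0.06 0.043 0 0 0 0 1" --pt "0.06 0.043 0 0 0 0 1" --pt "0.06 0.043 0 0 0 0 1" --pt "0.06 0.043 0 0 0 0 1" --pt "0.03 0.023 0 0 0 0 1" --pt "0 0 0 0 0 0.5 1" --pt "0 0 0 0 0 1 1" --pt "0 0 0 0 0 1 1"

```text
time: 5.58
position: [0.5075, 0.2768, 0.3333]
eef_rot: [-0.0, 0.638, 0.77, -0.001]
force: [-0.5, -0.4, -1.1]
opening: 0.502
```

Call:
carry_out --pt "0 0 0 0 0 1 1" --pt "0 0 0 0 0 1 1" --pt "0 0 0 0 0 0.8 1" --pt "0 0 0 0 0 0 1" --pt "0 0 0 0 0 0 1"

```text
time: 6.0
position: [0.5077, 0.2764, 0.3339]
eef_rot: [-0.0, 0.737, 0.676, -0.001]
force: [0.8, -0.3, -1.0]
opening: 0.507
```

```bash
python3 -c "
from h import *
delta(.509,.277,.205,-5)
cv2.imwrite('pics/w4.png',ctrl.get_image('wrist')['image'])"
```

```text
t 6.0 pos [0.5077 0.2764 0.3339] yaw -4.9 shift frac [0.0022 0.0036 0.3223] turn frac [-0.013  0.011  0.016] open 0.507 F [ 0.8 -0.3 -1. ] q [ 0.5   0.36 -0.02  1.19 -0.    2.16]
```

View pics/w4.png

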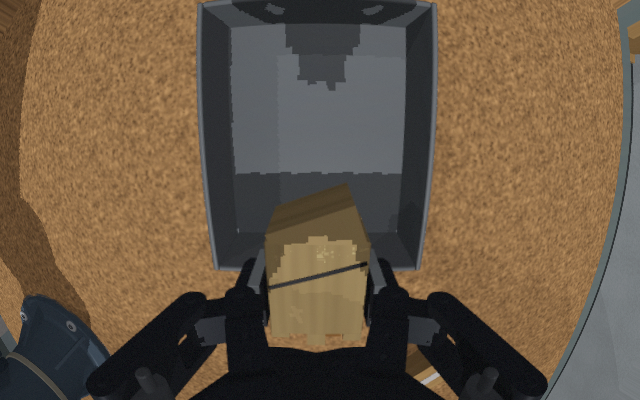

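The bin fills (200–435, 0–270) and is aligned with the tool. I'll nudge 10 mm further from the near wall, then lower and release.

Call:
carry_out --pt "0.028 0.003 0.03 0 0 0 1" --pt "0 0 0.06 0 0 0 1" --pt "0 0 0.07 0 0 0 1" --pt "0 0 0.07 0 0 0 1" --pt "0 0 0.05 0 0 0 1" --pt "0 0 0.03 0 0 0 1" --pt "0 0 0.01 0 0 0 1" --pt "0 0 0 0 0 0 1"

```text
time: 6.72
position: [0.5096, 0.2879, 0.2051]
eef_rot: [-0.0, 0.737, 0.676, -0.001]
force: [0.2, -0.2, -0.8]
opening: 0.51
```

Call:
carry_out --pt "0 0 0 0 0 0 0.1" --pt "0 0 0 0 0 0 -0.3" --pt "0 0 0 0 0 0 -0.6" --pt "0 0 0 0 0 0 -0.6" --pt "0 0 -0.03 0 0 0 -0.6" --pt "0 0 -0.06 0 0 0 -0.6" --pt "0 0 -0.08 0 0 0 -0.6" --pt "0 0 -0.08 0 0 0 -0.6" --pt "0 0 -0.06 0 0 0 -0.6" --pt "0 0 -0.02 0 0 0 -1"

```text
time: 7.55
position: [0.5107, 0.2882, 0.3435]
eef_rot: [0.001, 0.737, 0.675, 0.003]
force: [1.0, -0.2, 0.2]
opening: 0.921
```

```bash
python3 -c "
from h import *
delta(.442,-.089,.34,55)
cv2.imwrite('pics/w5.png',ctrl.get_image('wrist')['image'])"
```

```text
t 7.55 pos [0.5107 0.2882 0.3435] yaw -5.0 shift frac [-0.9544 -0.0883  0.0048] turn frac [ 6.9000e-02 -5.0000e-03 -1.0478e+01] open 0.921 F [ 1.  -0.2  0.2] q [ 0.51  0.36  0.01  1.21 -0.    2.17]
```

View pics/w5.png

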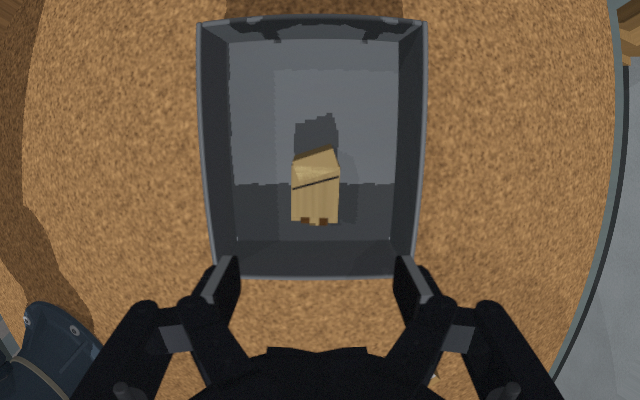

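The timber lies flat in the bin at (315,190). Next is the brick.

Call:
carry_out --pt "-0.04 -0.004 0 0 0 0 -1" --pt "-0.08 -0.0075 0 0 0 0 -1" --pt "-0.08 -0.0075 0 0 0 0 -1" --pt "-0.08 -0.0075 0 0 0 0 -1" --pt "-0.08 -0.0075 0 0 0 0 -1" --pt "-0.08 -0.0075 0 0 0 0 -1" --pt "-0.08 -0.0075 0 0 0 0 -1" --pt "-0.08 -0.0075 0 0 0 0 -1" --pt "-0.08 -0.0075 0 0 0 0 -1" --pt "-0.08 -0.0075 0 0 0 0 -1"

```text
time: 8.43
position: [0.4539, -0.0139, 0.3379]
eef_rot: [-0.0, 0.737, 0.675, -0.0]
force: [0.9, -1.3, 0.6]
opening: 0.999
```

Call:
carry_out --pt "-0.08 -0.0075 0 0 0 0 -1" --pt "-0.08 -0.0075 0 0 0 0 -1" --pt "-0.03 -0.003 0 0 0 0 -1" --pt "0 0 0 0 0 -0.5 -1" --pt "0 0 0 0 0 -1 -1" --pt "0 0 0 0 0 -1 -1" --pt "0 0 0 0 0 -1 -1" --pt "0 0 0 0 0 -1 -1" --pt "0 0 0 0 0 -1 -1" --pt "0 0 0 0 0 -1 -1"

```text
time: 9.27
position: [0.4406, -0.0875, 0.3378]
eef_rot: [-0.001, 0.481, 0.877, -0.0]
force: [0.5, 0.2, 0.5]
opening: 1.002
```

Call:
carry_out --pt "0 0 0 0 0 -1 -1" --pt "0 0 0 0 0 -1 -1" --pt "0 0 0 0 0 -1 -1" --pt "0 0 0 0 0 -1 -1" --pt "0 0 0.05 0 0 0 -1" --pt "0 0 0.05 0 0 0 -1" --pt "0 0 0 0 0 0 -1" --pt "0 0 0 0 0 0 -1"

```text
time: 9.93
position: [0.4403, -0.0874, 0.2977]
eef_rot: [-0.002, 0.3, 0.954, -0.0]
force: [-0.1, -0.5, -0.4]
opening: 1.001
```

```bash
python3 -c "
from h import *
delta(.442,-.089,.178,55)
cv2.imwrite('pics/w6.png',ctrl.get_image('wrist')['image'])"
```

```text
t 9.93 pos [ 0.4403 -0.0874  0.2977] yaw 55.1 shift frac [-0.0066 -0.0004  0.2993] turn frac [-0.013 -0.028  0.02 ] open 1.001 F [-0.1 -0.5 -0.4] q [-0.2   0.18 -0.38  1.02 -0.    0.41]
```

View pics/w6.png

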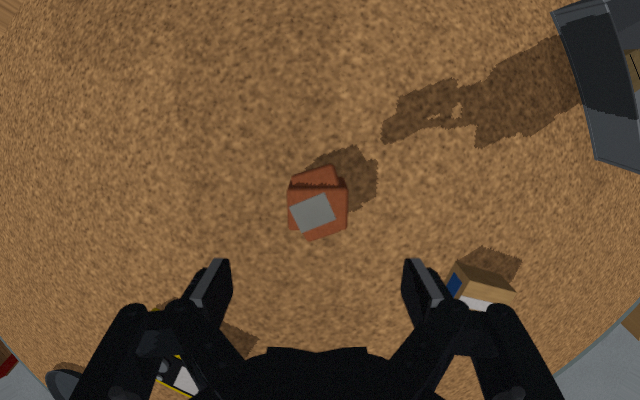

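The brick at (318,205) is centred, with its flat sides at 288 and 348 px parallel to the pads. I'll descend.

Call:
carry_out --pt "-0.006 0 0.03 0 0 0 -1" --pt "0 0 0.06 0 0 0 -1" --pt "0 0 0.07 0 0 0 -1" --pt "0 0 0.06 0 0 0 -1" --pt "0 0 0.045 0 0 0 -1" --pt "0 0 0.02 0 0 0 -1" --pt "0 0 0.01 0 0 0 -1" --pt "0 0 0 0 0 0 -1" --pt "0 0 0 0 0 0 -1"

```text
time: 10.73
position: [0.4436, -0.0891, 0.1817]
eef_rot: [0.001, 0.3, 0.954, 0.0]
force: [0.6, 0.0, 0.8]
opening: 1.0
```

```bash
python3 -c "
from h import *
delta(.442,-.089,.178,55)
cv2.imwrite('pics/w7.png',ctrl.get_image('wrist')['image'])"
```

```text
t 10.73 pos [ 0.4436 -0.0891  0.1817] yaw 55.1 shift frac [ 0.0033 -0.0021  0.0093] turn frac [0.005 0.014 0.021] open 1.0 F [0.6 0.  0.8] q [-0.2   0.31 -0.55  0.7  -0.    0.41]
```

View pics/w7.png

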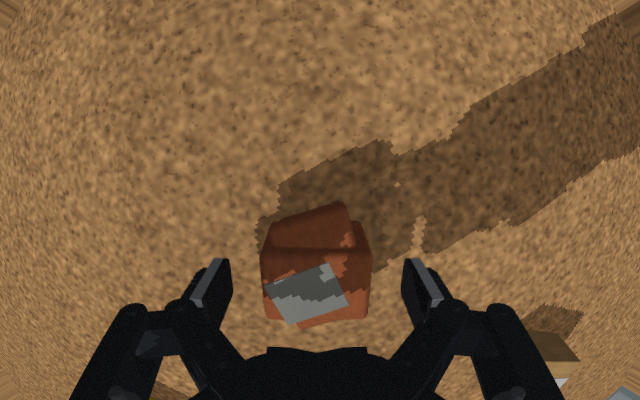

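The brick stands between the pads (262–370 px), so I'll close and lift.

Call:
carry_out --pt "0 0 0.01 0 0 0 1" --pt "0 0 0 0 0 0 1" --pt "0 0 0 0 0 0 1" --pt "0 0 0 0 0 0 1" --pt "0 0 0 0 0 0 1" --pt "0 0 0 0 0 0 1" --pt "0 0 0 0 0 0 1" --pt "0 0 0 0 0 0 1"

```text
time: 11.45
position: [0.4431, -0.089, 0.1772]
eef_rot: [0.0, 0.3, 0.954, -0.0]
force: [-1.8, 0.2, 6.8]
opening: 0.553
```

Call:
carry_out --pt "0 0 -0.02 0 0 0 1" --pt "0 0 -0.04 0 0 0 1" --pt "0 0 -0.07 0 0 0 1" --pt "0 0 -0.07 0 0 0 1" --pt "0 0 -0.07 0 0 0 1" --pt "0 0 -0.07 0 0 0 1" --pt "0 0 -0.06 0 0 0 1" --pt "0 0 0 0 0 0 1"

```text
time: 12.12
position: [0.4439, -0.0891, 0.3415]
eef_rot: [0.003, 0.3, 0.954, 0.0]
force: [-0.2, 0.5, -1.4]
opening: 0.552
```

```bash
python3 -c "
from h import *
delta(.517,.380,.34,-5)
cv2.imwrite('pics/w8.png',ctrl.get_image('wrist')['image'])"
```

```text
t 12.12 pos [ 0.4439 -0.0891  0.3415] yaw 55.1 shift frac [0.5207 1.0666 0.0032] turn frac [ 0.056  0.043 10.493] open 0.552 F [-0.2  0.5 -1.4] q [-0.2   0.14 -0.3   1.12 -0.    0.41]
```

View pics/w8.png

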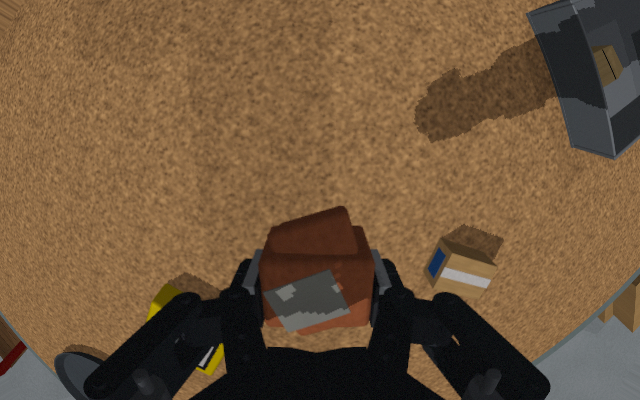

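Call:
carry_out --pt "0.019 0.038 0 0 0 0 1" --pt "0.038 0.077 0 0 0 0 1" --pt "0.038 0.077 0 0 0 0 1" --pt "0.038 0.077 0 0 0 0 1" --pt "0.038 0.077 0 0 0 0 1" --pt "0.038 0.077 0 0 0 0 1" --pt "0.038 0.077 0 0 0 0 1" --pt "0.038 0.077 0 0 0 0 1" --pt "0.038 0.077 0 0 0 0 1" --pt "0.038 0.077 0 0 0 0 1"

```text
time: 13.0
position: [0.4912, 0.2351, 0.3354]
eef_rot: [-0.001, 0.3, 0.954, -0.001]
force: [0.7, -0.9, -1.8]
opening: 0.555
```

Call:
carry_out --pt "0.038 0.077 0 0 0 0 1" --pt "0.038 0.077 0 0 0 0 1" --pt "0.038 0.077 0 0 0 0 1" --pt "0.038 0.077 0 0 0 0 1" --pt "0.019 0.038 0 0 0 0 1" --pt "0 0 0 0 0 0.5 1" --pt "0 0 0 0 0 1 1" --pt "0 0 0 0 0 1 1" --pt "0 0 0 0 0 1 1" --pt "0 0 0 0 0 1 1"

```text
time: 13.83
position: [0.5144, 0.386, 0.3349]
eef_rot: [-0.001, 0.507, 0.862, -0.001]
force: [-0.3, 0.1, -2.8]
opening: 0.554
```

Call:
carry_out --pt "0 0 0 0 0 1 1" --pt "0 0 0 0 0 1 1" --pt "0 0 0 0 0 1 1" --pt "0 0 0 0 0 1 1" --pt "0 0 0 0 0 1 1" --pt "0 0 0 0 0 1 1" --pt "0 0 0 0 0 0 1" --pt "0 0 0 0 0 0 1"

```text
time: 14.5
position: [0.5145, 0.386, 0.3354]
eef_rot: [-0.0, 0.736, 0.676, -0.001]
force: [0.2, 0.2, -1.4]
opening: 0.554
```

```bash
python3 -c "
from h import *
delta(.518,.385,.205,-5)
d,w,ok=cloud('side')
m=ok&(abs(w[...,0]-.513)<.07)&(abs(w[...,1]-.32)<.09)&(w[...,2]>.025)&(w[...,2]<.06); p=w[m]; print('timber',p.min(0).round(3),p.max(0).round(3),m.sum())
cv2.imwrite('pics/s9.png',d['image'])
cv2.imwrite('pics/w9.png',ctrl.get_image('wrist')['image'])"
```

```text
t 14.5 pos [0.5145 0.386  0.3354] yaw -4.9 shift frac [-0.0013  0.0095  0.326 ] turn frac [-0.016  0.015  0.024] open 0.554 F [ 0.2  0.2 -1.4] q [ 0.64  0.47  0.16  1.26 -0.    2.3 ]
timber [0.489 0.274 0.026] [0.535 0.325 0.043] 151
```

View pics/w9.png

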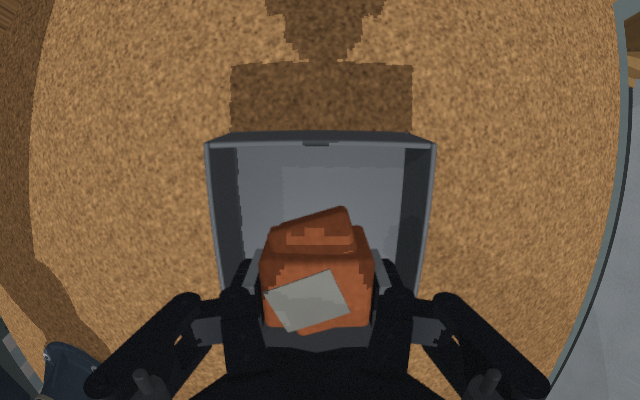

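View pics/s9.png

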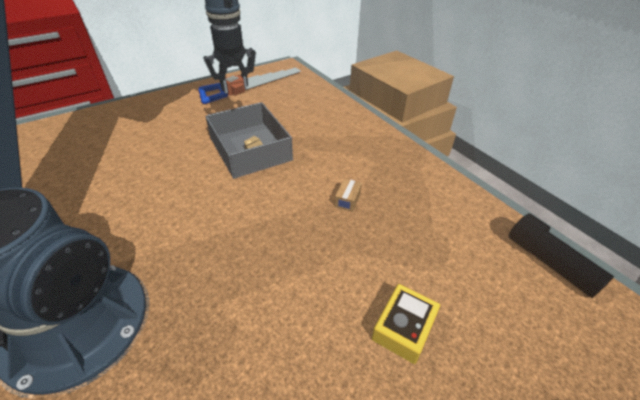

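The brick is held centred over the free half of the bin; the timber ends near y=0.33 and the brick starts near y=0.35. I'll lower and release.

Call:
carry_out --pt "0 0.008 0.03 0 0 0 1" --pt "0 0 0.06 0 0 0 1" --pt "0 0 0.07 0 0 0 1" --pt "0 0 0.07 0 0 0 1" --pt "0 0 0.05 0 0 0 1" --pt "0 0 0.03 0 0 0 1" --pt "0 0 0.015 0 0 0 1" --pt "0 0 0 0 0 0 1"

```text
time: 15.27
position: [0.5175, 0.3854, 0.2045]
eef_rot: [-0.0, 0.737, 0.676, -0.002]
force: [-0.1, -0.2, -1.8]
opening: 0.55
```

Call:
carry_out --pt "0 0 0 0 0 0 0.1" --pt "0 0 0 0 0 0 -0.3" --pt "0 0 0 0 0 0 -0.6" --pt "0 0 0 0 0 0 -0.6" --pt "0 0 -0.03 0 0 0 -0.6" --pt "0 0 -0.06 0 0 0 -0.6" --pt "0 0 -0.08 0 0 0 -0.6" --pt "0 0 -0.08 0 0 0 -0.6" --pt "0 0 -0.06 0 0 0 -0.6" --pt "-0.05 0 -0.06 0 0 0 -0.6"

```text
time: 16.1
position: [0.5163, 0.368, 0.3571]
eef_rot: [-0.0, 0.737, 0.676, 0.002]
force: [0.3, -0.6, -0.4]
opening: 0.8
```

Call:
carry_out --pt "-0.07 0 0 0 0 0 -1" --pt "-0.07 0 0 0 0 0 -1" --pt "-0.07 0 0 0 0 0 -1" --pt "-0.05 0 0 0 0 0 -1" --pt "0 0 0 0 0 0 -1" --pt "0 0 0 0 0 0 -1"

```text
time: 16.6
position: [0.5071, 0.2616, 0.3558]
eef_rot: [0.0, 0.738, 0.675, 0.001]
force: [-0.2, -0.4, 0.1]
opening: 0.998
```

```bash
python3 - <<'E'
from h import *
s=ctrl.observe(); print(s["time"],s["position"],s["opening"],s["force"])
for n in ("scene","side"):
    d,w,ok=cloud(n); cv2.imwrite(f"pics/{n}10.png",d["image"])
    for k,(x,y,r) in dict(carton=(.626,-.01,.07),meter=(.51,-.341,.1)).items():
        m=ok&(np.hypot(w[...,0]-x,w[...,1]-y)<r)&(w[...,2]>.008)&(w[...,2]<.1); q=cv2.minAreaRect((w[m][:,:2]*1000).astype(np.float32)); print(n,k,np.round(q[0],1),np.round(q[1]),round(q[2]))
    hsv=cv2.cvtColor(d["image"],cv2.COLOR_BGR2HSV)
    m=ok&(abs(w[...,0]-.513)<.09)&(abs(w[...,1]-.327)<.11)&(hsv[...,1]>70)&(w[...,2]<.075); p=w[m]
    for nm,q in (("timber",p[p[:,1]<.34]),("brick",p[p[:,1]>.34])):
        if len(q): print(n,nm,len(q),q.min(0).round(3),q.max(0).round(3))
cv2.imwrite('pics/w10.png',ctrl.get_image('wrist')['image'])
E
```

```text
16.6 [0.50709679 0.26156229 0.35582578] 0.9980531456940851 [-0.2488884  -0.36255021  0.0829173 ]
scene carton [626.4  -7.5] [72. 48.] 36
scene meter [ 510.5 -338.8] [113.  87.] 25
scene timber 691 [ 0.468  0.217 -0.005] [0.603 0.327 0.044]
scene brick 462 [ 0.473  0.358 -0.006] [0.603 0.437 0.047]
side carton [624.4 -12.5] [74. 48.] 36
side meter [ 508.1 -343.6] [111.  85.] 25
side timber 175 [ 0.423  0.217 -0.003] [0.602 0.339 0.042]
side brick 293 [ 0.423  0.35  -0.004] [0.565 0.436 0.045]
```

View pics/w10.png

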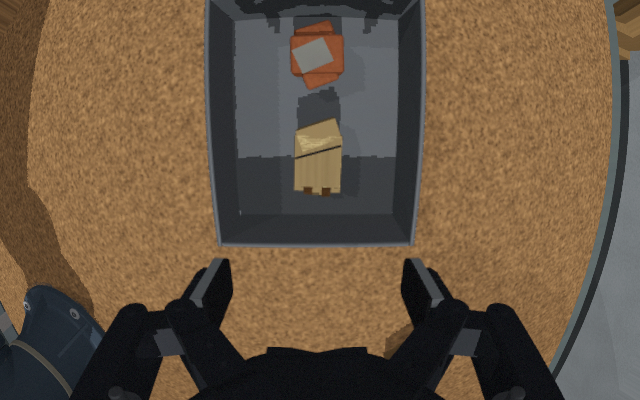

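View pics/scene10.png

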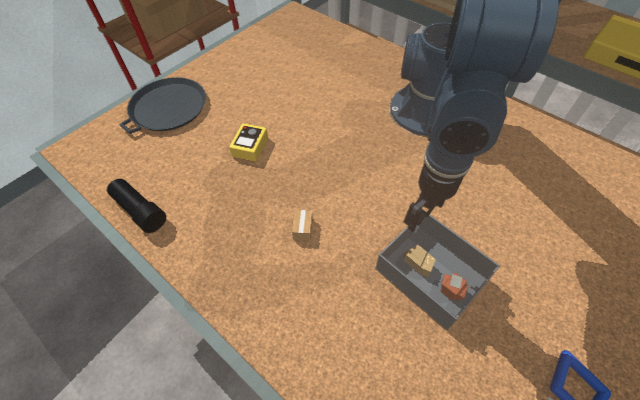

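Both pieces lie flat in the bin (wrist view: brick at (318,55), timber at (318,158)). The carton and meter stand where they did to within about 1 mm, and the gripper is open and clear. I'm handing in.

```bash
python3 -c "
from bench import ctrl
print(ctrl.sign_off())"
```

```text
the job is handed in; nothing more can be done
None
```

Both pieces of rubbish are in the grey scrap bin. I gripped the timber offcut and then the brick lump by their flat sides and lowered each into its own half. I handed the job in after 16.6 s of the 56 s allowed.

**Last checks:**
- **Debris:** the wrist and scene pictures show both pieces lying flat on the bin floor, with tops about 45 mm up and the rim at 80 mm. I judged them at rest by eye, from pictures after each release, and did not measure their speed.
- **Bystanders:** the carton and meter measured within about 1 mm of their first positions.
- **Robot:** the gripper was open and clear above the bin. The highest force in my step readings was about 7 N.

**Disagreements and failed checks:**
- The scene and side cameras differed by up to about 6 mm on absolute positions. The wrist pictures showed each piece centred between the pads before I closed.
- The colour mask I used to box the debris in the bin also caught some bench around it. Its x and y limits for the two pieces are therefore unreliable, and I relied on the pictures for that check.
- The hand-in reported no verdict.

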